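# Fit the drip plate and take off the filler cap

### The arm

A 6-joint arm with a two-finger parallel gripper is mounted at the origin on a cart in front of the work surface, level with it; the furniture and walls round the work are solid. World frame = base frame: x ahead of the robot, y to its left, z up, the work surface at z = 0. Lengths are in mm, angles in rad, forces in N, time in s.
With the tool pointing down it reaches from about 300 to 775 mm from the base axis. Payload 14.6 kg.
Tool frame: the origin (TCP) lies at the very end of the fingers, on their centre line; the grasp point (between the pads) lies 19 mm behind it; z points along the fingers, y is the line along which they close (so a half turn about z gives the same grasp; the last joint's range is limited). The gripper opens to 94 mm and grips with 3 to 60 N. Pads are 16 mm wide; open, the fingers measure 119 mm over their backs; the gripper's body (75 mm by 177 mm) begins 78 mm behind the grasp point.
Start: joints at [1.036, 0.3, 1.521, -0, 1.321, -0.067], TCP at [248.004, 490.901, 205.446] pointing down, gripper open.
Joint ranges: [-3.03, 3.03], [-0.79, 2.21], [0.23, 2.52], [-1.04, 4.18], [0, 3.07], [-2.55, 2.55]. Speed limits (rad/s): [2.22, 2.22, 2.57, 3.14, 3.14, 3.14].

### API

Orientations are given as [roll, pitch, yaw] about the fixed x, y, z axes, in that order (R = Rz(yaw) Ry(pitch) Rx(roll)).
In Python, from cell import manip gives the robot as it stands.
- The arm moves only by the tool servo_tool, never from a script. Its argument "motion" is a list that holds one entry, the list of rows, each a list of 7 numbers: the shift along the world's x, y, z as a fraction of full scale, then the turn, a rotation vector about the world's x, y, z as a fraction of full scale, then the closure, from 0 (fully open) to 1 (shut). In form: [[[x, y, z, rx, ry, rz, gripper], ...]]. A call has 1 to 10 rows; each row is the pose to reach, as a shift and turn from the pose commanded when the call began, turning the shorter way round; what a row does not reach only later rows make up. Full scale, the value 1, is 0.5 m for a shift and pi rad for a turn. A row lasts 1/10 s, in which the tool goes at most 50 mm and 8.59 degrees, less where a joint would pass 70% of its speed; a pose out of reach is approached as far as the arm can. A call with a number of a shift or a turn outside -1 to 1 is refused whole. A call with a gripper value outside its range is refused whole. The fingers move at their own pace and stop on an object; "newtons" is the grip in N (left out, the last holds). Time passes only in rows, so rows that repeat a pose let the fingers close. It gives the time, the measured TCP pose, the force, the opening and the grip force at its end, in the units of the state.
- manip.read_state(): the state, without advancing time (a new reading comes with each control period).
- manip.camera(name): name is "scene" or "side" or "wrist"; returns a dict with "frame" (480x640x3 uint8, red, green, blue), "range_z" (480x640 float32, mm along the optical axis (not along the pixel's ray), 0 where there is no reading), "vfov" (degrees; the focal length in pixels is half the picture's height over the tangent of half this angle, whatever the lens; pixels are square), "cx", "cy" (the principal point, pixels), "cam_to_world" (4x4, takes a point from camera to world coordinates). Camera axes: x right, y down, z forward; pixel columns grow to the right and rows downward; lengths in mm; the calibration is good to about 2 mm. A picture is of the moment at which its call begins.
- manip.sign_off(): hands the job in; it is judged then, once.
The state is a dict: "clock": time; "joints": joint angles; "qd": joint speeds; "effort": joint torques, N m; "eef_pos": TCP position; "eef_rot": TCP orientation; "wrist_force": force on the tool from outside, world axes, zero at the start; "moment": the same for the moment, N m; "finger_gap": finger opening in mm; "finger_force": force on a finger pad.
Only numpy, scipy, OpenCV 4.12 (cv2) and the standard library are available. Lean on these libraries where they do the work, as an engineer would, in place of code of your own. Each camera call takes 0.05 s, during which the arm holds its last target. There are 200 camera calls.

### The job

Get the counter-top water filter ready for filling. First lower the loose drip plate over the filter's filler cap and its two locating pins until it rests flush on the deck, and let go of it; then loosen the filler cap, which unlocks with a quarter turn but may be right- or left-handed (try gently both ways if need be), lift it straight up off its neck and finish while holding it level, roughly 8 cm above where it sat and still over the neck so that drips fall on the plate. Leave the other things on the worktop where they are.

Things in the scene. Friction and masses are not known exactly. Their poses are not given: they have to be found in the camera images.
- tank: The water filter: a low fixed white box with a flat deck 70 mm above the worktop. Origin on the worktop under the point where the drip plate's centre belongs; z up. The box spans x -60 to +110, y -128 to +128 mm. Two pins stand at x 0, y -92 and +92 mm; the capped filler neck at x 0, y +45 mm; a vent dome (48 mm wide, 31 mm tall) at x 82, y -85 mm.
- pin_a (a point): Tip of the upright steel locating pin at the tank's y = -92 mm: 10 mm in diameter, chamfered, tip 12 mm above the deck.
- pin_b (a point): Tip of the other, equal pin, at the tank's y = +92 mm (beside the filler neck).
- neck (a point): Centre of the top rim of the filler neck, under the cap, 38 mm above the deck (fixed, same axes as the tank). Two outward tabs on the neck, 41 mm across, hold the cap's two inner lugs, so the locked cap cannot be pulled straight off.
- cap: The filler cap: loose, round, ribbed, grey, 52 mm in diameter, 36 mm tall, 0.06 kg. Origin at the centre of its underside, 16 mm above the deck while it sits on the neck; z up. Locked at the start, its x axis (black line on top) within 0.07 rad of the tank's. It does not rise as it turns. Its hand (anticlockwise or clockwise to open) differs between starts and cannot be seen.
- cap_mid (a point): Centre of the cap, half-way up (18 mm above its underside), axes as the cap; grip across it here or up to 12 mm higher. Turned the wrong way it meets a hard stop within 0.3 rad. Turned the right way it goes easily to a hard stop about 1.6 rad from the tank's x axis; from 1.0 rad up to that stop (say at 1.2) it lifts straight off.
- plate: The drip plate: loose, steel, 90 (x) by 220 (y) mm, 6 mm thick, 0.16 kg. Origin at the centre of its underside; z up. A 64 mm hole at y = +45 mm passes over the cap; 12 mm pin holes at y = -92 and +92 mm. An upright black grip fin at y = -28 mm. It belongs with its origin 70 mm above the tank's, axes alike, the large hole round the neck.
- plate_grip (a point): The grip point of the drip plate's fin, at the plate's x = 0, y = -28 mm, 26 mm above its underside, same axes as the plate. The fin is 12 mm thick (x), 44 mm long (y) and its top is 42 mm above the plate's underside.
- tumbler: A clear drinking glass, 77 mm wide, 89 mm tall; bystander. Origin at its underside.
- bowl: A small white bowl, 120 mm wide, 51 mm tall; bystander. Origin at its underside.
- soda_can: A drinks can, 66 mm wide, 115 mm tall; bystander. Origin at its underside.
- dip_bowl: A small dark bowl, 83 mm wide, 40 mm tall; bystander. Origin at its underside.
- spoon: A table spoon, 190 mm long, lying flat; bystander.
Not all that is in view belongs to the job. Of the things shaped like the cap, the grey one is meant.

How it is judged (in metres and radians):
On the way, in this order (a step that is already met when the one before it is completed fails the run):
1. the drip plate rests flush on the deck over both pins, let go, with the cap still locked on its neck (z of plate in the frame of tank between 0.067 and 0.072 m and horizontal distance between plate and tank below 0.004 m and angle between plate's own z axis and vertical below 0.03 rad and y of plate_grip in the frame of tank below -0.02 m and contact force between the fingers and plate below 0.3 N and distance between cap and neck below 0.026 m and angle between the x axis of cap and the x axis of tank, either way round below 0.5 rad), for 0.2 s.
2. the cap is turned loose the right way while it still sits on its neck (z of plate in the frame of tank between 0.067 and 0.072 m and horizontal distance between plate and tank below 0.004 m and angle between plate's own z axis and vertical below 0.03 rad and y of plate_grip in the frame of tank below -0.02 m and angle between the x axis of cap and the x axis of tank, either way round above 0.8 rad and distance between cap and neck below 0.03 m), for 0.1 s.
At the end, for the whole second after the job is handed in: Drip plate flush on the deck (2 mm in height, 4 mm sideways, 0.03 rad, right way round), not touched; cap held still in the fingers 50 to 160 mm above where it sat, within 50 mm of over the neck, level within 0.3 rad, touching neither filter nor plate (z of plate in the frame of tank between 0.067 and 0.072 m and horizontal distance between plate and tank below 0.004 m and angle between plate's own z axis and vertical below 0.03 rad and y of plate_grip in the frame of tank below -0.02 m and contact force between the fingers and plate below 0.3 N and z of cap in the frame of neck between 0.028 and 0.138 m and horizontal distance between cap and neck below 0.05 m and angle between cap's own z axis and vertical below 0.3 rad and contact force between the fingers and cap above 1 N and contact force between cap and tank below 0.1 N and contact force between cap and plate below 0.1 N and linear speed of cap below 0.03 m/s); the arm keeps its last pose, push and grip.
It fails at once if a bystander is moved by more than 25 mm (distance of any of tumbler, bowl, soda_can, dip_bowl, spoon from where it was at the start of the episode above 0.025 m).
It also fails if it takes over 58 s, if anything falls off the work surface, if the arm or the gripper's body presses on something with over 40 N, if the wrist force passes 120 N, or if a joint passes its speed limit or range.

## Working session

There is one attempt and no reset: what is moved stays moved. The work goes in short steps, Python scripts to look and compute and a tool call to move; the robot and the scene stay as the last step left them, time stands still between calls to the robot, and variables do not carry over. Pictures are saved under pics/ and viewed, at most 10 in all, crops included, and the job is handed in when it is done.

Besides the shell and the picture viewer there is one more tool, called after "Request:" by a JSON object that holds its "fn" and its "kwargs". servo_tool: Moves the arm, as the interface text tells. Its arguments: {"type":"object","properties":{"motion":{"type":"array"},"newtons":{"type":"number"}},"required":["motion"]}

```bash
mkdir -p pics; ls; cat > h.py <<'E'
import numpy as np, cv2
from cell import manip
def cam(n):
    c=manip.camera(n); np.savez('last_'+n+'.npz',**{k:np.asarray(v) for k,v in c.items()}); return c
def load(n): return dict(np.load('last_'+n+'.npz'))
def cloud(c):
    f=240/np.tan(np.radians(float(c['vfov']))/2); z=c['range_z']
    v,u=np.mgrid[0:480,0:640]
    P=np.stack([(u-c['cx'])/f*z,(v-c['cy'])/f*z,z],-1)
    T=np.asarray(c['cam_to_world']); return P@T[:3,:3].T+T[:3,3]
def save(img,name): cv2.imwrite('pics/'+name,cv2.cvtColor(img,cv2.COLOR_RGB2BGR))
E
python3 - <<'E'
from h import *
a=cam('scene');b=cam('side')
save(a['frame'],'scene0.png');save(b['frame'],'side0.png')
for c in(a,b):print(c['vfov'],c['cx'],c['cy'],np.round(c['cam_to_world'],3))
print(manip.read_state())
E
```

```text
pics
46.79378480302608 326.37993822498584 247.12525625447103 [[ 7.850000e-01 -4.330000e-01  4.430000e-01 -2.133370e+02]
 [-6.190000e-01 -5.680000e-01  5.420000e-01 -8.572710e+02]
 [ 1.700000e-02 -7.000000e-01 -7.140000e-01  1.273403e+03]
 [ 0.000000e+00  0.000000e+00  0.000000e+00  1.000000e+00]]
47.70716616959005 313.27756088975246 231.16241127023886 [[ 5.100000e-02 -6.400000e-01  7.670000e-01 -1.077095e+03]
 [-9.990000e-01 -2.300000e-02  4.700000e-02 -4.131200e+01]
 [-1.300000e-02 -7.680000e-01 -6.400000e-01  1.402904e+03]
 [ 0.000000e+00  0.000000e+00  0.000000e+00  1.000000e+00]]
{'clock': 0.1, 'joints': array([ 1.03639004e+00,  3.00416692e-01,  1.52151896e+00, -1.11217349e-05,
        1.32069002e+00, -6.66087881e-02]), 'qd': array([ 0.00052147, -0.00167009, -0.0015058 ,  0.0025969 ,  0.00134766,
        0.00364671]), 'effort': array([ 3.13992619e-03, -5.32648194e+01, -3.53288341e+01,  7.09666614e-02,
        2.35524040e-02,  1.74877073e-05]), 'eef_pos': array([247.89709474, 490.70363443, 204.94244929]), 'eef_rot': array([-3.14056121e+00, -5.80080545e-05,  2.67379788e+00]), 'wrist_force': array([-0.24698144, -0.31515974, -0.3288577 ]), 'moment': array([ 0.00284478,  0.03306915, -0.00762338]), 'finger_force': 0.0, 'finger_gap': 94.40867967557098}
```

View pics/scene0.png

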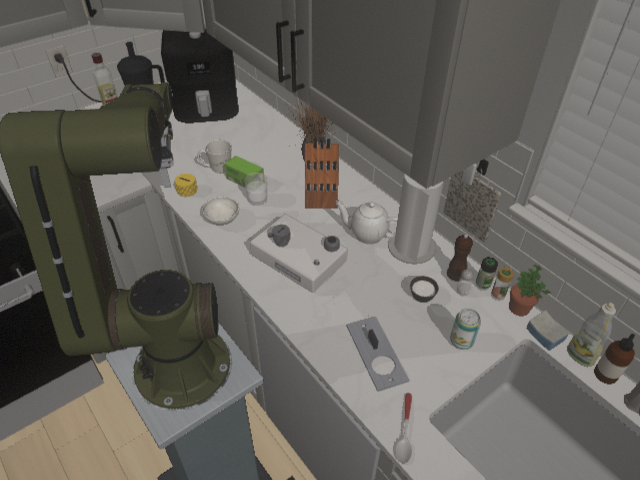

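View pics/side0.png

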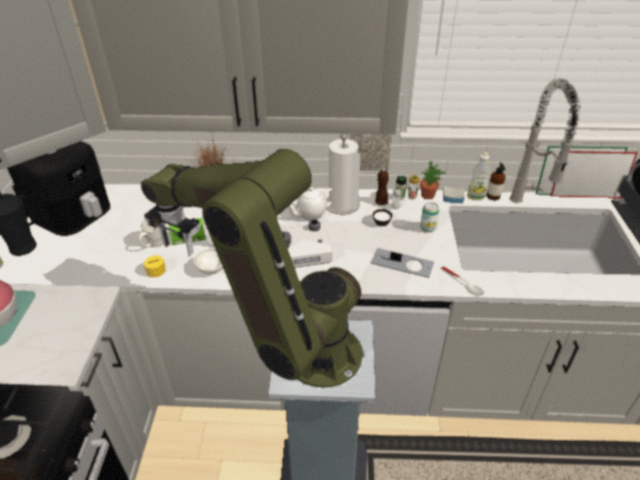

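The scene view shows the tank at about (297,250), with its cap at (281,235). The plate is at (378,352) with its big hole at (383,365). In the side view the arm partly hides the tank.

Things that could be taken for the cap: the grey knob on the tank (281,235), the vent dome (331,243), the yellow cap-like item (185,185). By the description I choose the grey one at (281,235), and I'll check it in a crop.

```bash
python3 - <<'E'
from h import *
c=load('scene');P=cloud(c)
im=c['frame']
a=cv2.resize(im[205:295,235:360],None,fx=4,fy=4,interpolation=cv2.INTER_CUBIC)
b=cv2.resize(im[305:405,330:420],None,fx=3.6,fy=3.6,interpolation=cv2.INTER_CUBIC)
w=np.zeros((360,500+324,3),np.uint8);w[:,:500]=a;w[:,500:]=b
save(w[:,:800],'crop0.png')
for n,(u,v) in dict(cap=(281,231),dome=(331,239),pin=(317,261),deck=(300,255),plate=(360,335),hole=(383,365),fin=(372,335),spoon=(405,425),can=(466,318),dip=(424,287),bowl=(220,210),tumb=(257,185)).items(): print(n,np.round(P[v,u]))
E
```

```text
cap [435. 153. 122.]
dome [550.  56.  95.]
pin [468.  20.  82.]
deck [451.  80.  68.]
plate [ 437. -218.    3.]
hole [ 423. -328.    1.]
fin [ 443. -257.   42.]
spoon [ 347. -489.   10.]
can [ 635. -402.  114.]
dip [ 689. -213.   23.]
bowl [392. 461.  10.]
tumb [542. 456.  48.]
```

View pics/crop0.png

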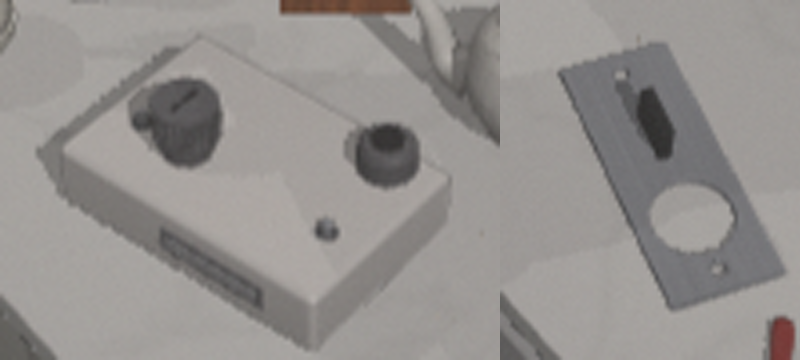

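The crop confirms the choice. The grey ribbed cap with a black line on top is at crop (186,95), pin_b is at (140,118) beside it, pin_a is at (326,230), and the dome is at (387,150). The plate's big hole points towards world -y, so the plate needs about a half turn.

```bash
cat >> h.py <<'E'
def rect(Q):
    (cx,cy),(w,h),a=cv2.minAreaRect(Q[:,:2].astype(np.float32))
    if w>h: w,h,a=h,w,a-90   # a: direction of short side
    return np.round([cx,cy,w,h],1),round(float(np.radians(a)),4)
def sel(P,x,y,z):
    m=np.ones(P.shape[:2],bool)
    for i,r in enumerate((x,y,z)): m&=(P[...,i]>r[0])&(P[...,i]<r[1])
    return m
E
python3 - <<'E'
from h import *
from cell import manip
from scipy.spatial.transform import Rotation as R
for n in('scene','side'):
    c=load(n);P=cloud(c)
    print(n)
    sat=np.ptp(c['frame'].astype(int),axis=2)
    for name,r in dict(deck=((330,640),(-60,260),(60,76)),pl=((350,540),(-400,-160),(3.5,9)),fin=((380,500),(-320,-200),(30,48)),cap=((380,500),(100,210),(117,128)),dome=((500,600),(20,110),(80,105))).items():
        m=sel(P,*r);m=cv2.morphologyEx(m.astype(np.uint8),cv2.MORPH_OPEN,np.ones((2,2),np.uint8))>0
        Q=P[m]
        if len(Q)>5:print(name,len(Q),*rect(Q),'mean',np.round(Q.mean(0),1),'med z',np.round(np.median(Q[:,2]),1))
s=manip.read_state();w=cam('wrist')
T=w['cam_to_world'];E=np.eye(4);E[:3,:3]=R.from_euler('xyz',s['eef_rot']).as_matrix();E[:3,3]=s['eef_pos']
print(w['vfov'],w['cx'],w['cy']);print(np.round(np.linalg.inv(E)@T,3))
E
```

```text
scene
deck 2837 [ 119.1 -272.4  295.6 1312.6] -0.7384 mean [462.7  96.3  72.1] med z 67.7
pl 548 [ 178.  -559.4  158.5  970.7] -0.7583 mean [ 430.7 -300.9    7.1] med z 4.7
fin 77 [ 136.5 -551.7   28.4  928.6] -0.8222 mean [ 436.6 -271.9   50.4] med z 38.0
cap 130 [445.8 165.2  45.2  77.3] -0.6598 mean [438.2 152.8 117.5] med z 119.1
dome 176 [ 194.3 -357.4   45.7 1289.2] -0.7196 mean [536.7  32.6 102.6] med z 93.2
side
deck 1050 [-214.   -20.4  189.1 1716.2] -1.4368 mean [453.9  69.8  73.7] med z 67.2
pl 66 [ 426.3 -278.7   98.   201.1] -0.2841 mean [ 423.7 -296.7    4.2] med z 4.3
fin 38 [ 444.8 -268.1   29.1   52.7] 0.5169 mean [ 437.9 -260.5   32.1] med z 34.3
cap 42 [452.9 149.7  22.6  85.6] -1.5175 mean [433.5 147.2 114.2] med z 119.2
dome 98 [-206.8   17.3   42.3 1744.1] -1.5277 mean [515.5  48.6 102.1] med z 91.8
65.94100152999874 318.38467086295935 231.04623624341912
[[-1.00000e-03 -9.73000e-01 -2.30000e-01  6.64910e+01]
 [ 1.00000e+00 -1.00000e-03  1.00000e-03  4.00000e-03]
 [-1.00000e-03 -2.30000e-01  9.73000e-01 -1.79341e+02]
 [ 0.00000e+00  0.00000e+00  0.00000e+00  1.00000e+00]]
```

Request:
{"fn": "servo_tool", "kwargs": {"motion": [[[0.4,-0.766,0.06,0,0,-0.274,0],[0.4,-0.766,0.06,0,0,-0.274,0],[0.4,-0.766,0.06,0,0,-0.274,0],[0.4,-0.766,0.06,0,0,-0.274,0],[0.4,-0.766,0.06,0,0,-0.274,0],[0.4,-0.766,0.06,0,0,-0.274,0],[0.4,-0.766,0.06,0,0,-0.274,0],[0.4,-0.766,0.06,0,0,-0.274,0],[0.4,-0.766,0.06,0,0,-0.274,0],[0.4,-0.766,0.06,0,0,-0.274,0]]]}}

```text
clock: 1.15
eef_pos: [449.2, 105.0, 235.4]
eef_rot: [-3.142, 0.0, 1.809]
wrist_force: [-0.3, 0.3, 0.5]
finger_gap: 94.2
finger_force: 0.0
```

Request:
{"fn": "servo_tool", "kwargs": {"motion": [[[0,0,0,0,0,0,0],[0,0,0,0,0,0,0],[0,0,0,0,0,0,0],[0,0,0,0,0,0,0]]]}}

```text
clock: 1.55
eef_pos: [447.7, 108.7, 235.5]
eef_rot: [3.142, -0.0, 1.814]
wrist_force: [0.2, -1.5, -0.5]
finger_gap: 94.0
finger_force: 0.0
```

```bash
python3 - <<'E'
from h import *
s=manip.read_state();print(s['clock'],s['eef_pos'],s['eef_rot'],s['joints'])
c=cam('wrist');save(c['frame'],'w_tank.png');P=cloud(c)
E
```

```text
1.55 [447.70707657 108.67487533 235.45508711] [ 3.14157334e+00 -3.47645540e-05  1.81441975e+00] [ 1.58582761e-01  7.46509933e-02  1.71744652e+00  3.71860210e-05
  1.34947886e+00 -8.50488214e-02]
```

View pics/w_tank.png

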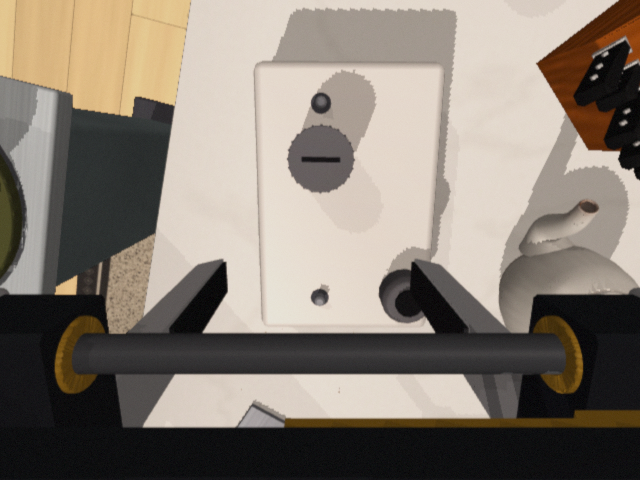

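The wrist view shows the tank clear: pin_b at (320,102), the cap at (321,159) with its black line across, pin_a at (319,297), and the dome at (402,297).

```bash
cat >> h.py <<'E'
def ray(c,u,v,z):
    f=240/np.tan(np.radians(float(c['vfov']))/2);T=np.asarray(c['cam_to_world'])
    d=T[:3,:3]@np.array([(u-c['cx'])/f,(v-c['cy'])/f,1]);o=T[:3,3]
    return o+d*(z-o[2])/d[2]
E
python3 - <<'E'
from h import *
c=load('wrist');P=cloud(c);g=cv2.cvtColor(c['frame'],cv2.COLOR_RGB2GRAY)
res={}
for n,(u,v),r,z in(('pin_b',(320,102),14,(79,86)),('pin_a',(319,297),14,(79,86)),('cap',(321,159),42,(117,127)),('dome',(402,297),32,(96,106))):
    sl=np.s_[v-r:v+r,u-r:u+r]
    Q=P[sl];m=(Q[...,2]>z[0])&(Q[...,2]<z[1])
    vv,uu=np.nonzero(m);q=Q[m]
    mid=(q[:,:2].max(0)+q[:,:2].min(0))/2
    print(n,m.sum(),'mean',q.mean(0).round(2),'mid',mid.round(2),'px',(uu+u-r).mean().round(2),(vv+v-r).mean().round(2),'maxz',np.median(q[:,2]).round(2))
    d=(g[sl]<120)&(Q[...,2]>74);vv,uu=np.nonzero(d);print('  dark px',uu.mean()+u-r,vv.mean()+v-r,d.sum())
    res[n]=q.mean(0)
# deck rect
m=sel(P,(330,640),(-60,270),(64,76));m[:,:]&=True
n,l,st,_=cv2.connectedComponentsWithStats(m.astype(np.uint8));k=1+st[1:,4].argmax()
print('deck',*rect(P[l==k]),np.median(P[l==k][:,2]))
a,b=res['pin_a'],res['pin_b'];y=(b-a)[:2];print('pin dist',np.hypot(*y),'tank yaw',np.arctan2(y[1],y[0])-np.pi/2,'centre',((a+b)/2).round(2))
u=y/np.hypot(*y);print('cap expected from pins',(a+b)[:2]/2+45*u)
E
```

```text
pin_b 103 mean [425.04 207.53  81.54] mid [425.08 207.71] px 320.51 102.05 maxz 81.66
  dark px 320.57522123893807 102.38053097345133 113
pin_a 77 mean [468.26  29.65  81.51] mid [468.35  28.7 ] px 319.45 301.17 maxz 81.66
  dark px 319.67857142857144 298.17857142857144 56
cap 3533 mean [435.94 162.49 122.14] mid [436.14 161.92] px 320.5 158.88 maxz 122.19
  dark px 320.5116754232341 158.27116170461179 3426
dome 1081 mean [541.07  52.96  99.38] mid [545.    55.22] px 402.6 303.88 maxz 98.91
  dark px 409.1179351921628 294.0482290881688 2654
deck [470.9 124.5 168.9 254.4] 0.2366 70.13913028778967
pin dist 183.05476968011405 tank yaw 0.23838397803055655 centre [446.65 118.59  81.53]
cap expected from pins [436.02523226 162.31772315]
```

Request:
{"fn": "servo_tool", "kwargs": {"motion": [[[-0.02,-0.74,0,0,0,-0.165,0],[-0.02,-0.74,0,0,0,-0.165,0],[-0.02,-0.74,0,0,0,-0.165,0],[-0.02,-0.74,0,0,0,-0.165,0],[-0.02,-0.74,0,0,0,-0.165,0],[-0.02,-0.74,0,0,0,-0.165,0],[-0.02,-0.74,0,0,0,-0.165,0],[-0.02,-0.74,0,0,0,-0.165,0],[-0.02,-0.74,0,0,0,-0.165,0],[-0.02,-0.74,0,0,0,-0.165,0]]]}}

```text
clock: 2.6
eef_pos: [438.0, -261.6, 235.3]
eef_rot: [-3.141, -0.0, 1.294]
wrist_force: [0.4, 1.1, -0.1]
finger_gap: 94.0
finger_force: 0.0
```

Request:
{"fn": "servo_tool", "kwargs": {"motion": [[[0,0,0,0,0,0,0],[0,0,0,0,0,0,0],[0,0,0,0,0,0,0],[0,0,0,0,0,0,0]]]}}

```text
clock: 3.0
eef_pos: [438.2, -261.6, 235.6]
eef_rot: [3.141, 0.0, 1.295]
wrist_force: [-1.2, -0.4, -0.3]
finger_gap: 93.9
finger_force: 0.0
```

```bash
cp last_wrist.npz tank_wrist.npz; python3 - <<'E'
from h import *
s=manip.read_state();print(s['clock'],s['eef_pos'],s['eef_rot'],s['joints'])
c=cam('wrist');save(c['frame'],'w_plate.png')
E
```

```text
3.0 [ 438.17198088 -261.63575647  235.59517626] [3.14133308e+00 6.51234039e-05 1.29540256e+00] [-6.10080915e-01  1.88089910e-01  1.58898259e+00  2.42691404e-05
  1.36425359e+00 -3.34692128e-01]
```

View pics/w_plate.png

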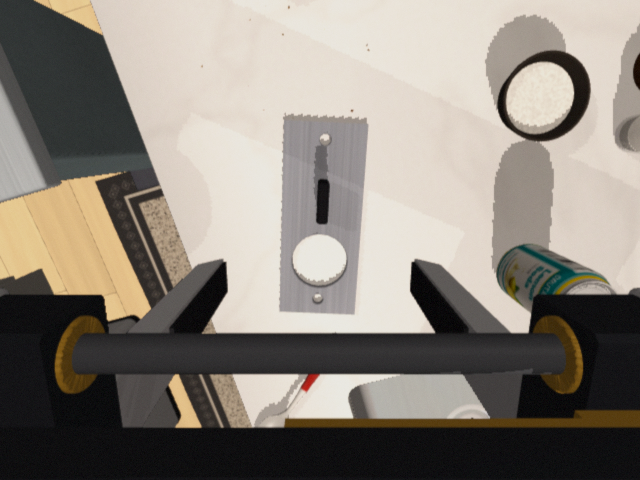

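The wrist view of the plate shows its pin holes at (325,139) and (317,298), its fin at (322,202) and its big hole at (320,259). The plate's +y points down the image.

```bash
python3 - <<'E'
from h import *
c=load('wrist');P=cloud(c);g=cv2.cvtColor(c['frame'],cv2.COLOR_RGB2GRAY)
m=sel(P,(300,600),(-420,-120),(3,9)).astype(np.uint8)
n,l,st,_=cv2.connectedComponentsWithStats(m);k=1+st[1:,4].argmax();m=(l==k).astype(np.uint8)
(cx,cy),wh,a=cv2.minAreaRect(np.argwhere(m)[:,::-1].astype(np.float32))
box=cv2.boxPoints(((cx,cy),wh,a));W=np.array([ray(c,u,v,6) for u,v in box])
print('rect world',W[:,:2].round(1).tolist(),'centre',W.mean(0).round(2),rect(W))
pm=P[m>0];print('z',np.median(pm[:,2]))
out={}
for nme,(u,v),r in(('ha',(325,139),10),('hb',(317,298),10),('big',(320,259),36)):
    s=g[v-r:v+r,u-r:u+r];_,t=cv2.threshold(s,0,1,cv2.THRESH_OTSU)
    n,l,st,ce=cv2.connectedComponentsWithStats(t);k=l[r,r];p=ce[k]+[u-r,v-r]
    out[nme]=ray(c,*p,6)[:2];print(nme,st[k],p.round(2),out[nme].round(2), ray(c,*p,0)[:2].round(2))
d=out['hb']-out['ha'];print('hole dist',np.hypot(*d),'yaw',np.arctan2(d[1],d[0])-np.pi/2,'centre',((out['ha']+out['hb'])/2).round(2))
f=sel(P,(380,500),(-320,-190),(38,46));q=P[f];(fx,fy),wh,a=cv2.minAreaRect(q[:,:2].astype(np.float32));print('fin',q.mean(0).round(2),(fx,fy),wh,a,len(q))
u=d/np.hypot(*d);print('fin expected from holes',(out['ha']+out['hb'])/2-28*u,'from big',out['big']-73*u)
E
```

```text
rect world [[352.9, -370.8], [427.8, -163.9], [512.6, -192.2], [448.4, -403.4]] centre [ 435.44 -282.55    6.  ] (array([ 436.3, -282.7,  100.9,  220.6]), -0.3287)
z 6.188404029426408
ha [ 5  5  9  7 47] [324.53 136.85] [ 464.53 -192.24] [ 464.66 -192.16]
hb [  0   0  20  20 348] [316.39 296.99] [ 405.75 -366.66] [ 405.02 -369.13]
big [   9   11   53   48 1957] [318.98 257.43] [ 422.04 -320.42] [ 421.55 -322.22]
hole dist 184.05678334188096 yaw -3.466639647578738 centre [ 435.14 -279.45]
fin [ 444.17 -255.04   41.67] (444.02374267578125, -255.54812622070312) (43.61955261230469, 11.958150863647461) 71.52288818359375 488
fin expected from holes [ 444.08068775 -252.91645481] from big [ 445.35053472 -251.24447706]
```

```bash
python3 - <<'E'
from h import *
c=load('wrist');P=cloud(c);z=P[...,2];g=cv2.cvtColor(c['frame'],cv2.COLOR_RGB2GRAY)
for nme,(u,v),r in(('ha',(325,139),11),('hb',(317,298),11),('big',(320,259),38)):
    s=z[v-r:v+r+1,u-r:u+r+1];t=(s<3.2).astype(np.uint8)
    n,l,st,ce=cv2.connectedComponentsWithStats(t)
    k=1+np.argmin([np.hypot(*(e-r)) for e in ce[1:]]);p=ce[k]+[u-r,v-r]
    print(nme,st[k],p.round(2),ray(c,*p,6)[:2].round(2),ray(c,*p,0)[:2].round(2))
    if r<20: print(np.round(g[v-r:v+r+1:1,u]),np.round(s[:,r],0))
m=sel(P,(380,500),(-320,-190),(36,46));vv,uu=np.nonzero(m);print('fin px',uu.min(),uu.max(),vv.min(),vv.max(),uu.mean(),vv.mean(),ray(c,uu.mean(),vv.mean(),42))
dk=(g[170:240,300:345]<35);vv,uu=np.nonzero(dk);print('dark',uu.min()+300,uu.max()+300,vv.min()+170,vv.max()+170,uu.mean()+300,vv.mean()+170)
E
```

```text
ha [  6   6  11  12 101] [324.95 139.52] [ 464.21 -195.04] [ 464.34 -195.  ]
[147 146 147 147 140 153 195 222 223 225 225 222 197 151 145 146 137 122
 108 103  99 101 103] [ 6.  6.  6.  7.  7.  6.  1.  0. -1.  2. -0.  1. -1.  1.  0.  1.  1.  0.
  7.  5.  7.  6.  8.]
hb [ 7  8 10  8 67] [317.43 298.52] [ 406.41 -368.87] [ 405.69 -371.38]
[109 135 148 148 148 130 142 197 226 224 197 162 153 148 128  90  91 124
 148 154 154 154 153] [ 6.  5.  5.  5.  7.  6.  7.  6.  1. -0.  1.  1.  0. -0.  0.  1.  3.  6.
  7.  6.  5.  5.  7.]
big [  10   14   55   52 2206] [319.14 260.35] [ 421.26 -323.86] [ 420.76 -325.71]
fin px 316 329 182 224 322.5 202.9 [ 444.20648495 -254.88957625   42.        ]
dark 317 328 180 222 322.2307692307692 200.8891402714932
```

Request:
{"fn": "servo_tool", "kwargs": {"motion": [[[0.0118,0.0122,0,0,0,-0.0146,0],[0.0118,0.0122,-0.1,0,0,-0.0146,0],[0.0118,0.0122,-0.2,0,0,-0.0146,0],[0.0118,0.0122,-0.3,0,0,-0.0146,0],[0.0118,0.0122,-0.38,0,0,-0.0146,0],[0.0118,0.0122,-0.42,0,0,-0.0146,0],[0.0118,0.0122,-0.451,0,0,-0.0146,0],[0.0118,0.0122,-0.451,0,0,-0.0146,0],[0.0118,0.0122,-0.451,0,0,-0.0146,0],[0.0118,0.0122,-0.451,0,0,-0.0146,0]]]}}

```text
clock: 4.05
eef_pos: [444.4, -256.3, 11.0]
eef_rot: [3.14, 0.0, 1.249]
wrist_force: [-0.5, -0.8, 0.3]
finger_gap: 94.1
finger_force: 0.0
```

Request:
{"fn": "servo_tool", "kwargs": {"motion": [[[0,0,0,0,0,0,1],[0,0,0,0,0,0,1],[0,0,0,0,0,0,1],[0,0,0,0,0,0,1],[0,0,0,0,0,0,1],[0,0,0,0,0,0,1],[0,0,0,0,0,0,1],[0,0,0,0,0,0,1],[0,0,0,0,0,0,1],[0,0,0,0,0,0,1]]], "newtons": 30}}

```text
clock: 5.05
eef_pos: [443.9, -256.0, 9.9]
eef_rot: [-3.141, -0.0, 1.249]
wrist_force: [-0.7, -0.0, -0.5]
finger_gap: 17.8
finger_force: 0.0
```

Request:
{"fn": "servo_tool", "kwargs": {"motion": [[[0,0,0,0,0,0,1],[0,0,0,0,0,0,1],[0,0,0,0,0,0,1],[0,0,0.04,0,0,0,1],[0,0,0.08,0,0,0,1],[0,0,0.12,0,0,0,1],[0,0,0.12,0,0,0,1]]]}}

```text
clock: 5.75
eef_pos: [444.9, -256.6, 72.0]
eef_rot: [3.138, 0.001, 1.249]
wrist_force: [-0.8, 0.1, -0.7]
finger_gap: 11.8
finger_force: 30.0
```

Request:
{"fn": "servo_tool", "kwargs": {"motion": [[[0.092,0.052,0,0,0,-0.732,1],[0.092,0.052,0,0,0,-0.732,1],[0.092,0.052,0,0,0,-0.732,1],[0.092,0.052,0,0,0,-0.732,1],[0.092,0.052,0,0,0,-0.732,1],[0.092,0.052,0,0,0,-0.732,1],[0.092,0.052,0,0,0,-0.732,1],[0.092,0.052,0,0,0,-0.732,1],[0.092,0.052,0,0,0,-0.732,1],[0.092,0.052,0,0,0,-0.732,1]]]}}

```text
clock: 6.75
eef_pos: [489.4, -229.8, 68.5]
eef_rot: [-3.141, 0.001, -0.249]
wrist_force: [0.6, 1.0, -1.7]
finger_gap: 11.6
finger_force: 30.0
```

Request:
{"fn": "servo_tool", "kwargs": {"motion": [[[0,0,0,0,0,0,1]]]}}

```text
clock: 6.85
eef_pos: [489.5, -229.8, 68.7]
eef_rot: [-3.141, 0.001, -0.245]
wrist_force: [-1.2, -0.5, -2.2]
finger_gap: 11.9
finger_force: 30.0
```

Request:
{"fn": "servo_tool", "kwargs": {"motion": [[[0,0,0,0,0,-0.255,1],[0,0,0,0,0,-0.255,1],[0,0,0,0,0,-0.255,1],[0,0,0,0,0,-0.255,1],[0,0,0,0,0,-0.255,1],[0,0,-0.05,0,0,-0.255,1],[0,0,-0.09,0,0,-0.255,1],[0,0,-0.105,0,0,-0.255,1],[0,0,-0.1155,0,0,-0.255,1],[0,0,-0.1155,0,0,-0.255,1]]]}}

```text
clock: 7.85
eef_pos: [489.8, -230.0, 11.9]
eef_rot: [3.141, 0.0, -1.042]
wrist_force: [-0.2, 0.1, -2.0]
finger_gap: 11.8
finger_force: 30.0
```

Request:
{"fn": "servo_tool", "kwargs": {"motion": [[[0,0,0,0,0,0,0.3],[0,0,0,0,0,0,0.3],[0,0,0,0,0,0,0.3],[0,0,0,0,0,0,0.3],[0,0,0,0,0,0,0.3],[0,0,0,0,0,0,0.3]]]}}

```text
clock: 8.45
eef_pos: [489.9, -230.0, 12.3]
eef_rot: [-3.142, -0.0, -1.044]
wrist_force: [0.5, -0.5, 0.3]
finger_gap: 56.5
finger_force: 0.0
```

Request:
{"fn": "servo_tool", "kwargs": {"motion": [[[0,0,0.08,0,0,0,0.3],[0,0,0.13,0,0,0.05,0.3],[0,0,0.13,0,0,0.5,0.3],[0,0,0.13,0,0,0.5,0.3],[0,0,0.13,0,0,0.5,0.3],[0,0,0.13,0,0,0.5,0.3],[0,0,0.13,0,0,0.5,0.3],[0,0,0.13,0,0,0.5,0.3],[0,0,0.13,0,0,0.5,0.3],[0,0,0.13,0,0,0.5,0.3]]]}}

```text
clock: 9.45
eef_pos: [489.9, -230.0, 77.2]
eef_rot: [-3.142, 0.0, 0.313]
wrist_force: [0.2, 1.1, 0.2]
finger_gap: 65.7
finger_force: 0.0
```

Request:
{"fn": "servo_tool", "kwargs": {"motion": [[[0,0,0,0,0,0.8,0.3],[0,0,0,0,0,0.8,0.3],[0,0,0,0,0,0.8,0.3],[0,0,0,0,0,0.8,0.3],[0,0,0,0,0,0.8,0.3],[0,0,0,0,0,0.8,0.3],[0,0,0,0,0,0.8,0.3],[0,0,0,0,0,0.8,0.3],[0,0,0,0,0,0.8,0.3],[0,0,0,0,0,0.8,0.3]]]}}

```text
clock: 10.45
eef_pos: [489.9, -230.0, 77.2]
eef_rot: [-3.142, -0.0, 1.813]
wrist_force: [-0.6, -0.3, 0.5]
finger_gap: 65.8
finger_force: 0.0
```

Request:
{"fn": "servo_tool", "kwargs": {"motion": [[[0,0,0,0,0,0.0907,0.3],[0,0,-0.02,0,0,0.0907,0.3],[0,0,-0.08,0,0,0.0907,0.3],[0,0,-0.12,0,0,0.0907,0.3],[0,0,-0.1324,0,0,0.0907,0.3],[0,0,-0.1324,0,0,0.0907,0.5],[0,0,-0.1324,0,0,0.0907,1],[0,0,-0.1324,0,0,0.0907,1],[0,0,-0.1324,0,0,0.0907,1],[0,0,-0.1324,0,0,0.0907,1]]]}}

```text
clock: 11.45
eef_pos: [490.1, -230.1, 11.5]
eef_rot: [3.141, 0.001, 2.091]
wrist_force: [-0.5, -0.3, -0.7]
finger_gap: 29.4
finger_force: 0.0
```

Request:
{"fn": "servo_tool", "kwargs": {"motion": [[[0,0,0,0,0,0,1],[0,0,0,0,0,0,1],[0,0,0,0,0,0,1],[0,0,0,0,0,0,1],[0,0,0,0,0,0,1],[0,0,0,0,0,0,1],[0,0,0,0,0,0,1]]]}}

```text
clock: 12.15
eef_pos: [489.9, -230.0, 11.1]
eef_rot: [3.142, 0.0, 2.091]
wrist_force: [-0.6, 1.0, 3.3]
finger_gap: 11.9
finger_force: 30.0
```

Request:
{"fn": "servo_tool", "kwargs": {"motion": [[[0,0,0.06,0,0,0,1],[0,0,0.15,0,0,0,1],[0,0,0.25,0,0,0,1],[0,0,0.34,0,0,-0.04,1],[-0.02,0.1,0.34,0,0,-0.0901,1],[-0.03,0.2,0.34,0,0,-0.0901,1],[-0.04,0.3,0.34,0,0,-0.0901,1],[-0.06,0.4,0.34,0,0,-0.0901,1],[-0.07,0.5,0.34,0,0,-0.0901,1],[-0.0734,0.58,0.34,0,0,-0.0901,1]]]}}

```text
clock: 13.15
eef_pos: [452.3, 62.1, 181.0]
eef_rot: [3.142, -0.0, 1.808]
wrist_force: [0.7, -0.8, -0.5]
finger_gap: 12.0
finger_force: 30.0
```

Request:
{"fn": "servo_tool", "kwargs": {"motion": [[[0,0.04,0,0,0,0,1],[0,0.063,0,0,0,0,1],[0,0.063,0,0,0,0,1],[0,0.063,0,0,0,0,1],[0,0.063,0,0,0,0,1],[0,0.063,0,0,0,0,1]]]}}

```text
clock: 13.75
eef_pos: [453.3, 90.6, 180.9]
eef_rot: [-3.141, 0.0, 1.807]
wrist_force: [-0.6, -0.6, -1.1]
finger_gap: 11.6
finger_force: 30.0
```

```bash
python3 - <<'E'
from h import *
s=manip.read_state();print(s['clock'],s['eef_pos'],s['eef_rot'],s['joints'])
c=cam('wrist');save(c['frame'],'w_held.png')
E
```

```text
13.75 [453.29769539  90.61721463 180.93467709] [-3.14145716e+00  1.46387722e-05  1.80681719e+00] [ 1.18065612e-01  1.27214026e-01  1.78998087e+00 -3.24053555e-05
  1.22453058e+00 -1.17944253e-01]
```

View pics/w_held.png

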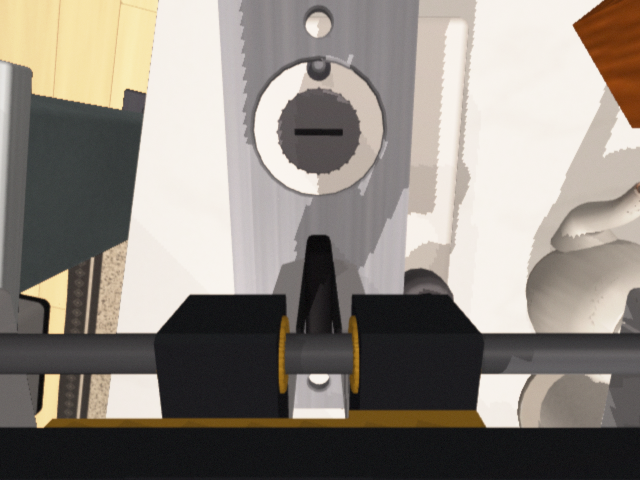

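The held view shows the cap at (318,131) inside the plate's big hole, which runs from (253,55) to (384,195). Pin_b is visible at (318,68), and the plate's pin holes are at (318,22) and (319,378).

```bash
python3 - <<'E'
from h import *
s=manip.read_state()
c=load('wrist');P=cloud(c);z=P[...,2]
reg=np.zeros(z.shape,bool);reg[0:280,215:430]=1
pl=reg&(z>160)&(z<190);zt=np.median(z[pl]);print('plate top z',zt)
# plane tilt
Q=P[pl&(abs(z-zt)<6)];A=np.c_[Q[:,:2]-Q[:,:2].mean(0),np.ones(len(Q))];print('tilt',np.linalg.lstsq(A,Q[:,2],rcond=None)[0])
def hole(u,v,r0,zz):
    sl=np.s_[max(v-r0,0):v+r0+1,u-r0:u+r0+1];t=((z[sl]<zt-12)|(z[sl]==0)).astype(np.uint8)
    n,l,st,ce=cv2.connectedComponentsWithStats(t);o=np.array([u-r0,max(v-r0,0)]);k=l[v-o[1],u-o[0]]
    cn,_=cv2.findContours((l==k).astype(np.uint8),cv2.RETR_EXTERNAL,cv2.CHAIN_APPROX_NONE)
    e=cv2.fitEllipse(max(cn,key=len)); p=np.array(e[0])+o
    return st[k],p,ray(c,*p,zz)[:2]
H={n:hole(u,v,r,zt-3) for n,(u,v),r in(('hb',(318,22),21),('big',(262,125),0) if 0 else ('hb',(318,22),21),('ha',(319,378),16))}
for k,v in H.items():print(k,*v)
# big hole: plate mask edge fit, using complement component
t=(reg&(z<zt-12)).astype(np.uint8);t[pl]=0
n,l,st,ce=cv2.connectedComponentsWithStats(t);k=l[180,318];print('bigcomp',st[k])
cn,_=cv2.findContours((l==k).astype(np.uint8),cv2.RETR_EXTERNAL,cv2.CHAIN_APPROX_NONE);e=cv2.fitEllipse(max(cn,key=len));print('big',e,ray(c,*e[0],zt-3)[:2])
b=H['hb'][2];B=ray(c,*e[0],zt-3)[:2]
d=b-B;print('hb-big',np.hypot(*d),'yaw',np.arctan2(d[1],d[0])-np.pi/2)
yw=s['eef_rot'][2]-np.pi/2;u=np.array([-np.sin(yw),np.cos(yw)])
print('tool-yaw plate yaw',yw,'centre by big',B-45*u,'by hb',b-92*u,'by tcp',s['eef_pos'][:2]+28*u)
# tank re-measure through the hole
m=np.zeros(z.shape,bool);m[80:185,270:368]=1;m&=(z>117)&(z<127);print('cap',P[m].mean(0),m.sum())
m=np.zeros(z.shape,bool);m[55:85,303:335]=1;m&=(z>79)&(z<86);print('pin_b',P[m].mean(0),m.sum())
E
```

```text
plate top z 176.03279736881944
tilt [ 1.77107066e-03 -7.57072537e-04  1.75975013e+02]
hb [  9  12  25  25 492] [318.04708862  24.85004807] [424.99495784 206.92205667]
ha [  6  13  20   9 145] [318.56805325 378.5856514 ] [468.17694123  27.77150443]
bigcomp [  254    62   129   133 13333]
big ((318.25140380859375, 127.9295883178711), (127.31867218017578, 132.0188751220703), 0.29999294877052307) [435.72622158 162.51023349]
hb-big 45.68993389978211 yaw 0.2370863774907177
tool-yaw plate yaw 0.23620679533247158 centre by big [446.25696144 118.75976472] by hb [446.52447046 117.47665385] by tcp [446.75321914 117.97262773]
cap [435.8399121  162.55174783 122.12380191] 5588
pin_b [425.27984116 206.52655528  81.54009524] 131
```

Request:
{"fn": "servo_tool", "kwargs": {"motion": [[[0,0.001,-0.03,0,0,0.0003,1],[0,0.001,-0.07,0,0,0.0003,1],[0,0.001,-0.11,0,0,0.0003,1],[0,0.001,-0.14,0,0,0.0003,1],[0,0.001,-0.16,0,0,0.0003,1],[0,0.001,-0.168,0,0,0.0003,1],[0,0.001,-0.168,0,0,0.0003,1],[0,0.001,-0.168,0,0,0.0003,1],[0,0.001,-0.168,0,0,0.0003,1]]]}}

```text
clock: 14.7
eef_pos: [453.6, 92.0, 97.6]
eef_rot: [3.14, 0.0, 1.809]
wrist_force: [-0.5, -0.3, -1.1]
finger_gap: 12.0
finger_force: 30.0
```

Request:
{"fn": "servo_tool", "kwargs": {"motion": [[[0,0,-0.004,0,0,0,1],[0,0,-0.008,0,0,0,1],[0,0,-0.012,0,0,0,1],[0,0,-0.016,0,0,0,1],[0,0,-0.016,0,0,0,1],[0,0,-0.016,0,0,0,1]]]}}

```text
clock: 15.3
eef_pos: [453.2, 92.0, 89.0]
eef_rot: [-3.141, -0.0, 1.809]
wrist_force: [0.4, 0.3, -0.4]
finger_gap: 11.8
finger_force: 30.0
```

Request:
{"fn": "servo_tool", "kwargs": {"motion": [[[0,0,-0.004,0,0,0,1],[0,0,-0.008,0,0,0,1],[0,0,-0.012,0,0,0,1],[0,0,-0.015,0,0,0,1],[0,0,-0.015,0,0,0,1],[0,0,-0.015,0,0,0,1]]]}}

```text
clock: 15.9
eef_pos: [453.2, 92.0, 81.5]
eef_rot: [3.142, -0.0, 1.809]
wrist_force: [-0.7, -0.8, -1.7]
finger_gap: 11.7
finger_force: 30.0
```

Request:
{"fn": "servo_tool", "kwargs": {"motion": [[[0,0,-0.001,0,0,0,1],[0,0,-0.002,0,0,0,1],[0,0,-0.002,0,0,0,1],[0,0,-0.002,0,0,0,1]]]}}

```text
clock: 16.3
eef_pos: [453.3, 92.0, 81.0]
eef_rot: [3.141, 0.0, 1.809]
wrist_force: [-2.3, -0.3, 6.8]
finger_gap: 11.9
finger_force: 30.0
```

Request:
{"fn": "servo_tool", "kwargs": {"motion": [[[0,0,0,0,0,0,0.3],[0,0,0,0,0,0,0.3],[0,0,0,0,0,0,0.3],[0,0,0,0,0,0,0.3],[0,0,0,0,0,0,0.3],[0,0,0.02,0,0,0,0.3],[0,0,0.08,0,0,0,0.15],[0,0,0.14,0,0,0,0.1],[0,0,0.14,0,0,0,0.1],[0,0,0.14,0,0,0,0.1]]]}}

```text
clock: 17.3
eef_pos: [453.4, 92.0, 151.1]
eef_rot: [3.14, 0.0, 1.809]
wrist_force: [0.3, -0.7, -0.4]
finger_gap: 84.0
finger_force: 0.0
```

```bash
python3 - <<'E'
from h import *
s=manip.read_state();print(s['clock'],s['eef_pos'],s['eef_rot'])
c=cam('wrist');save(c['frame'],'w_placed.png');P=cloud(c);z=P[...,2]
for k,r in dict(plate=((360,540),(0,240),(72,79)),).items():
    m=sel(P,*r);Q=P[m];A=np.c_[Q[:,:2]-Q[:,:2].mean(0),np.ones(len(Q))];print(len(Q),'tilt',np.linalg.lstsq(A,Q[:,2],rcond=None)[0].round(4),rect(Q))
m=sel(P,(400,480),(125,200),(117,127));print('cap',P[m].mean(0),rect(P[m]))
E
```

```text
17.3 [453.3607748   92.04535141 151.12647007] [3.14017159e+00 1.62838309e-04 1.80923937e+00]
31276 tilt [ 2.00000e-04 -2.00000e-04  7.61246e+01] (array([468.3, 133.1, 151.4, 220.1]), 0.2253)
cap [435.7772554  162.58351168 122.12762343] (array([435.9, 162.1,  52.9,  53. ]), -0.4053)
```

View pics/w_placed.png

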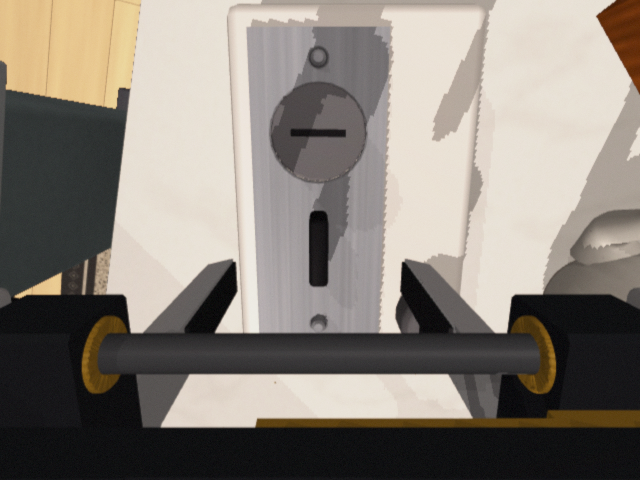

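The plate lies flush: its top is at z = 76.1 with no tilt, and both pins poke through at (318,57) and (318,322). Next is the cap at (318,132), with its line still along the tank's x axis.

Request:
{"fn": "servo_tool", "kwargs": {"motion": [[[-0.02,0.07,0.02,0,0,0,0],[-0.035,0.141,0.02,0,0,0,0],[-0.035,0.141,0,0,0,0,0],[-0.035,0.141,-0.06,0,0,0,0],[-0.035,0.141,-0.1,0,0,0,0],[-0.035,0.141,-0.122,0,0,0,0.2],[-0.035,0.141,-0.122,0,0,0,1],[-0.035,0.141,-0.122,0,0,0,1],[-0.035,0.141,-0.122,0,0,0,1],[-0.035,0.141,-0.122,0,0,0,1]]], "newtons": 20}}

```text
clock: 18.35
eef_pos: [436.1, 162.6, 90.2]
eef_rot: [3.14, -0.0, 1.809]
wrist_force: [-0.5, 0.7, -0.8]
finger_gap: 57.7
finger_force: 0.0
```

Request:
{"fn": "servo_tool", "kwargs": {"motion": [[[0,0,0,0,0,0,1],[0,0,0,0,0,0,1],[0,0,0,0,0,0,1],[0,0,0,0,0,0,1],[0,0,0,0,0,0,1]]]}}

```text
clock: 18.85
eef_pos: [436.0, 162.6, 90.0]
eef_rot: [3.141, 0.0, 1.809]
wrist_force: [-1.5, -0.9, 6.0]
finger_gap: 51.7
finger_force: 20.0
```

```bash
python3 - <<'E'
from h import *
s=manip.read_state();print(s)
E
```

```text
{'clock': 18.85, 'joints': array([ 2.78186548e-01,  2.51301417e-01,  1.87681990e+00, -1.06956818e-04,
        1.01255896e+00,  3.98038797e-02]), 'qd': array([-0.00041024, -0.00020238, -0.00042741,  0.00036448, -0.00082903,
        0.0011103 ]), 'effort': array([ 2.08053659e-01, -4.21270967e+01, -2.82875437e+01,  1.76632334e-01,
       -3.17916283e-01, -5.71447163e-03]), 'eef_pos': array([436.00103152, 162.55619395,  90.03935377]), 'eef_rot': array([3.14067739e+00, 5.43930645e-05, 1.80923558e+00]), 'wrist_force': array([-1.49594393, -0.90059757,  6.03967905]), 'moment': array([-0.21744219,  0.18501962, -0.0302559 ]), 'finger_force': 20.00078111886978, 'finger_gap': 51.67508254196243}
```

Request:
{"fn": "servo_tool", "kwargs": {"motion": [[[0,0,0,0,0,0.03,1],[0,0,0,0,0,0.06,1],[0,0,0,0,0,0.09,1],[0,0,0,0,0,0.12,1],[0,0,0,0,0,0.12,1]]]}}

```text
clock: 19.35
eef_pos: [436.1, 162.6, 90.1]
eef_rot: [3.14, 0.0, 2.19]
wrist_force: [-0.2, -0.5, 5.2]
finger_gap: 51.1
finger_force: 20.0
```

```bash
python3 - <<'E'
from h import *
s=manip.read_state();print(s['clock'],s['eef_rot'],s['wrist_force'],s['moment'],s['effort'][5])
c=cam('wrist');P=cloud(c);g=cv2.cvtColor(c['frame'],cv2.COLOR_RGB2GRAY)
m=sel(P,(405,470),(130,195),(115,128))&(g<40);v,u=np.nonzero(m)
Q=np.array([ray(c,a,b,122)[:2] for a,b in zip(u,v)]) if len(u) else np.zeros((0,2))
if len(Q)>5:
    w,V=np.linalg.eigh(np.cov(Q.T));print(len(Q),w,'line angle',np.arctan(V[1,1]/V[0,1]))
save(c['frame'],'w_turn1.png')
E
```

```text
19.35 [3.14040646e+00 4.48866158e-04 2.18968171e+00] [-0.23120454 -0.46622335  5.19791262] [-0.01767495  0.04265745 -0.04095521] -1.5388714894652367
819 [ 13.00141474 295.89927171] line angle 0.6115185739345391
```

```bash
python3 - <<'E'
from h import *
c=load('wrist');save(cv2.resize(c['frame'][60:330,180:460],None,fx=2,fy=2),'w_turn1c.png')
E
```

```text
(no output)
```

View pics/w_turn1c.png

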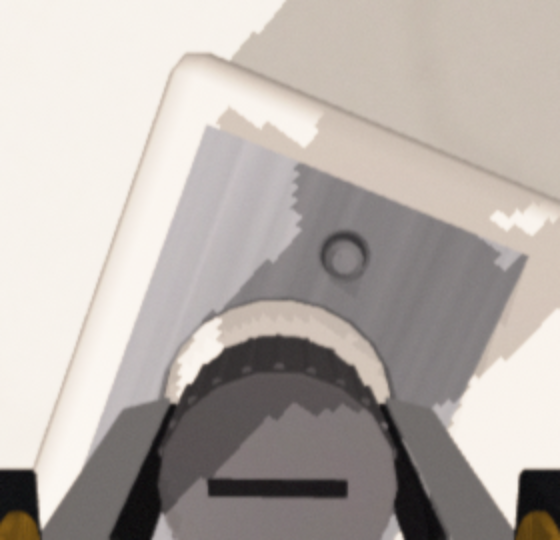

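The line in the crop, from (208,487) to (347,489), is still square to the fingers. So the cap turned the full 0.38 rad with the tool, past the wrong-way stop, and anticlockwise opens it. I'll keep turning.

Request:
{"fn": "servo_tool", "kwargs": {"motion": [[[0,0,0,0,0,0.04,1],[0,0,0,0,0,0.08,1],[0,0,0,0,0,0.12,1],[0,0,0,0,0,0.15,1],[0,0,0,0,0,0.15,1]]]}}

```text
clock: 19.9
eef_pos: [436.0, 162.6, 90.1]
eef_rot: [3.141, 0.001, 2.661]
wrist_force: [-1.7, 0.7, 5.9]
finger_gap: 51.4
finger_force: 20.0
```

```bash
cat > ln.py <<'E'
from h import *
s=manip.read_state();print(s['clock'],s['eef_rot'][2]-1.809,s['wrist_force'],s['moment'],s['effort'][5])
c=cam('wrist');g=cv2.cvtColor(c['frame'],cv2.COLOR_RGB2GRAY)
b=(g<45).astype(np.uint8);b[:,:268]=0;b[:,370:]=0;b[:270]=0;b[325:]=0
n,l,st,ce=cv2.connectedComponentsWithStats(b)
for k in range(1,n):
    if st[k,4]>100:
        v,u=np.nonzero(l==k);Q=np.array([ray(c,a,bb,122)[:2] for a,bb in zip(u,v)]);w,V=np.linalg.eigh(np.cov(Q.T));print(st[k],w.round(1),'angle rel tank',np.arctan2(V[1,1],V[0,1])%np.pi-0.237)
E
python3 ln.py
```

```text
19.9 0.8519695894711561 [-1.67579125  0.72676396  5.90504533] [-0.1210424   0.18542149  0.01586181] -1.566380225121975
[284 299  70  10 582] [ 1.2 75.8] angle rel tank 0.8417298665300422
```

Request:
{"fn": "servo_tool", "kwargs": {"motion": [[[0,0,0,0,0,0.04,1],[0,0,0,0,0,0.08,1],[0,0,0,0,0,0.125,1],[0,0,0,0,0,0.125,1],[0,0,0,0,0,0.125,1]]]}}

```text
clock: 20.45
eef_pos: [436.0, 162.5, 90.0]
eef_rot: [3.141, 0.001, 3.051]
wrist_force: [-1.4, -0.4, 5.8]
finger_gap: 51.7
finger_force: 20.0
```

```bash
python3 ln.py
```

```text
20.45 1.2416011093420345 [-1.39414782 -0.35967483  5.8294676 ] [-0.15811468  0.21492846  0.0641682 ] -0.1858518272638321
[284 299  70  10 593] [ 1.3 75.4] angle rel tank 1.2290439360850551
```

The cap now sits at 1.23 rad, so I'll lift it straight up, gently at first.

Request:
{"fn": "servo_tool", "kwargs": {"motion": [[[0,0,0.006,0,0,0,1],[0,0,0.012,0,0,0,1],[0,0,0.02,0,0,0,1],[0,0,0.03,0,0,0,1],[0,0,0.03,0,0,0,1]]]}}

```text
clock: 21.0
eef_pos: [436.0, 162.6, 105.2]
eef_rot: [3.141, 0.001, 3.05]
wrist_force: [-0.2, 0.3, -0.1]
finger_gap: 51.2
finger_force: 20.0
```

Request:
{"fn": "servo_tool", "kwargs": {"motion": [[[0,0,0.02,0,0,0,1],[0,0,0.05,0,0,0,1],[0,0,0.09,0,0,0,1],[0,0,0.12,0,0,0,1],[0,0,0.13,0,0,0,1],[0,0,0.13,0,0,0,1],[0,0,0.13,0,0,0,1],[0,0,0.13,0,0,0,1],[0,0,0.13,0,0,0,1]]]}}

```text
clock: 21.9
eef_pos: [435.5, 162.4, 169.0]
eef_rot: [-3.141, -0.001, 3.05]
wrist_force: [0.3, 0.4, -0.1]
finger_gap: 51.4
finger_force: 20.0
```

```bash
python3 - <<'E'
from h import *
s=manip.read_state();print(s)
c=cam('wrist');save(c['frame'],'w_end.png');P=cloud(c)
m=sel(P,(405,470),(130,195),(180,215));Q=P[m];print('cap top',np.median(Q,0),len(Q));Q=Q[abs(Q[:,2]-np.median(Q[:,2]))<5];A=np.c_[Q[:,:2]-Q[:,:2].mean(0),np.ones(len(Q))];print(np.linalg.lstsq(A,Q[:,2],rcond=None)[0])
m=sel(P,(360,520),(0,240),(72,79));print('plate top z',np.median(P[m][:,2]),m.sum())
E
```

```text
{'clock': 21.9, 'joints': array([ 2.78194742e-01,  1.46375987e-01,  1.79770297e+00, -3.52001329e-06,
        1.19852871e+00, -1.20116700e+00]), 'qd': array([ 1.25362427e-04, -1.72595075e-03, -2.87038786e-03,  2.56637480e-05,
        2.50011342e-03, -9.66558026e-04]), 'effort': array([ 3.09142881e-03, -4.25150478e+01, -3.35806704e+01,  1.10330642e-02,
        7.25635816e-02,  1.06656014e-04]), 'eef_pos': array([435.49843386, 162.44121504, 168.95377553]), 'eef_rot': array([-3.14122290e+00, -9.45279943e-04,  3.05015917e+00]), 'wrist_force': array([ 0.30303637,  0.44892909, -0.09862285]), 'moment': array([ 0.03544829, -0.03460754, -0.00655213]), 'finger_force': 19.999887943267822, 'finger_gap': 51.402368607210356}
cap top [428.79649962 163.20464378 201.03390425] 11617
[ 1.93236036e-02 -2.56981785e-03  2.01017450e+02]
plate top z 76.23040647275275 17116
```

View pics/w_end.png

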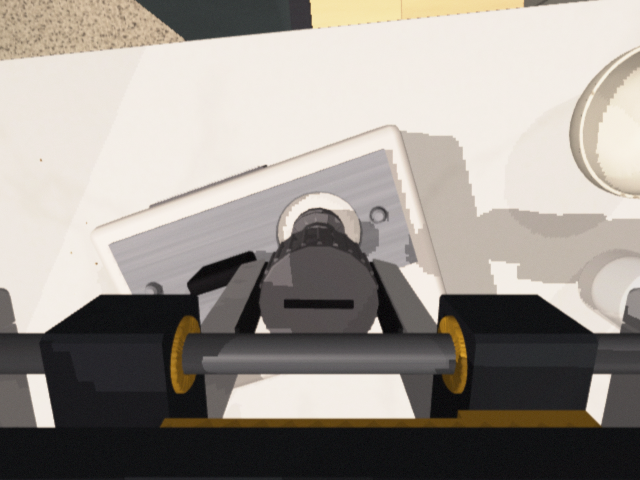

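The cap is held level at (318,290), 79 mm above its seat and over the neck. The plate is flush, with its pins showing at (379,214) and (154,290). I'm handing it in.

```bash
python3 -c "
from cell import manip
print(manip.sign_off())"
```

```text
the job is handed in; nothing more can be done
None
```

The drip plate sits flush over both pins, and the cap, which opened anticlockwise, is held level about 79 mm above its seat and over the neck. I handed the job in at about 22 s on the clock, and the hand-in returned no verdict.

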